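Fit the small head on the pottery wheel

ROBOT

A 6-joint arm with a two-finger parallel gripper is mounted at the origin on a cart in front of the work surface, level with it; the furniture and walls round the work are solid. World frame = base frame: x ahead of the robot, y to its left, z up, the work surface at z = 0. Lengths are in m, angles in rad, forces in N, time in s.
With the tool pointing down it reaches from about 0.35 to 0.975 m from the base axis. Payload 4.9 kg.
Tool frame: the origin (TCP) lies at the very end of the fingers, on their centre line; the grasp point (between the pads) lies 19 mm behind it (ctrl.grip_point_offset is the distance from the TCP to the grasp point, in m); z points along the fingers, y is the line along which they close (so a half turn about z gives the same grasp; the last joint's range is limited). The gripper opens to 85 mm and grips with 20 to 120 N. Pads are 22 mm wide; open, the fingers measure 114 mm over their backs; the gripper's body (76 mm by 85 mm) begins 54 mm behind the grasp point. The pads swing forward as they close: fully open they stand 13 mm farther back than shut.
Start: joints at [-1.279, 0.053, 1.613, -0, 1.476, -0.119], TCP at [0.25, -0.573, 0.199] pointing down, gripper open.
Joint ranges: [-3.01, 3.01], [-1.01, 2.22], [0.06, 2.58], [-1.02, 4.17], [0.09, 2.62], [-3.14, 3.14]. Speed limits (rad/s): [2.57, 2.57, 3.14, 3.14, 3.14, 3.14].

INTERFACE

Orientations are given as a rotation vector (axis times angle).
In Python, from station import ctrl gives the robot as it stands.
- The arm moves only by the tool send_rows, never from a script. Its argument "rows" is a list of rows, each a list of 3 entries, a list of its own where there are three numbers: the finger opening in cm, from 0 to 8.54, then the shift along the tool's x, y, z in cm, then the turn about the tool's z in degrees. A call has 1 to 10 rows; each row shifts and turns the commanded pose from where the row before left it, along the tool's axes as they then stand; what a row does not reach is not made up. A row lasts 1/8 s, in which the tool goes at most 62.5 mm and 10.7 degrees, less where a joint would pass 70% of its speed; a pose out of reach is approached as far as the arm can. A call with a gripper value outside its range is refused whole. The fingers move at their own pace and stop on an object; "newtons" is the grip in N (left out, the last holds). Time passes only in rows, so rows that do not move let the fingers close. It gives the time, the measured TCP pose, the force, the opening and the grip force at its end, in the units of the state.
- ctrl.get_obs(): the state, without advancing time (a new reading comes with each control period).
- ctrl.get_image(name): name is "side" or "top"; returns a dict with "frame" (384x512x3 uint8, red, green, blue), "range_z" (384x512 float32, m along the optical axis (not along the pixel's ray), 0 where there is no reading), "fx", "fy", "cx", "cy" (pixels), "cam_to_world" (4x4, takes a point from camera to world coordinates). Camera axes: x right, y down, z forward; pixel columns grow to the right and rows downward; lengths in m; the calibration is good to about 2 mm. A picture is of the moment at which its call begins.
- ctrl.finish_job(): hands the job in; it is judged then, once.
The state is a dict: "t": time; "q": joint angles; "dq": joint speeds; "effort": joint torques, N m; "tool_pos": TCP position; "tool_rot": TCP orientation; "contact_force": force on the tool from outside, world axes, zero at the start; "wrist_torque": the same for the moment, N m; "opening": finger opening in m; "grip_force": force on a finger pad.
Only numpy, scipy, OpenCV 4.12 (cv2) and the standard library are available. Lean on these libraries where they do the work, as an engineer would, in place of code of your own. Each camera call takes 0.05 s, during which the arm holds its last target. There are 200 camera calls.

TASK

Get the little pottery wheel ready for trimming soaps: first turn its speed knob back until its pointer stands at the one long mark of the scale, so that the wheel will start slowly. Then lift the smaller of the two round wheel heads out of the wooden stand, push its keyed shaft down into the wheel's hub, turning it until the key slips into the keyway, and keep pushing against the spring until its collar sits flush on the hub. Finish while still gripping the head and pressing it fully home (somebody else tightens the set screw), and leave the larger head and the things around where they are.

Things in the scene. Friction and masses are not known exactly. Their poses are not given: they have to be found in the camera images.
- wheel: electric pottery wheel, fixed: white rounded housing 222 (x) x 150 (y) x 60 mm high, origin on the table under its centre. On its deck, 60 mm up: speed knob at (-70, +22) mm, hub at (+36, 0) mm inside a round splash basin wall (129 mm outer diameter, 12 mm high). The rocker switch and other fittings are fixed
- speed_knob (a joint): angle of the speed knob in rad: 0 = off stop, growing clockwise seen from above, up to 5.2. The long mark is at 1.2, ticks every 0.4. It starts at 1.9 to 2.6, so turn it back (counter-clockwise). Friction about 0.04 N m; it stays where it is left
- knob_grip (a point): on the knob's axis, 29 mm above the deck, turning with the knob. Black skirt 42 mm in diameter, its top 9 mm above the deck; across it a grip bar 38 mm long, 11 mm wide, its top 33 mm above the deck, lying along the line from the axis to the pointer
- knob_pointer (a point): tip of the knob's pointer (a nib with a white line), 25 mm from the knob's axis, at one end of the grip bar
- slow_mark (a point): inner end of the one long mark on the dial plate, 26 mm from the knob's axis; the pointer's tip shall stand at it. The mark is a dark bar 9 mm long and 2.6 mm wide; the other ticks are 3 mm long
- hub_mouth (a point): centre of the bore at the steel hub's top face, 100 mm above the table; z up along the bore, x towards the keyway. Hub 42 mm in diameter with a 60 mm pulley at its foot; plain bore 18.5 mm in diameter, deeper than the shaft is long. The hub is geared and stands still until twisted with about 0.4 N m
- hub_keyway (a point): outer end of the keyway at the hub's top face, 13.5 mm from the axis. The only keyway, 7.4 mm wide, open at the top, runs down the whole bore. Below it a small set screw sticks out of the hub's side to 32 mm from the axis, 12 mm below the top face
- spring_seat (a joint): travel in m of the sprung seat in the hub's bore: 0 = up, its face 30 mm below the hub's top face; 0.006 when the small head is fully home. The spring pushes up with 2.7 N at 0 and 8.1 N at 0.006, so a head that is let go rises by 6 mm
- head_stand: the wooden stand, fixed: block 50 (its x) x 176 (its y) x 46 mm high, origin on the table under its centre, with two through holes of 28 mm diameter at y = -55 and +55 mm, one head standing in each
- small_head: smaller wheel head, loose, about 0.14 kg, standing in one hole of the stand; its pose is that of its collar's flat underside, the seating face (at first on the stand's top): origin in its centre, z up, x towards the key. Above it a collar 34 mm in diameter, 18 mm high, then the aluminium disc; below it the shaft. A dark line on the disc's top runs from near the centre to the rim over the key
- head_disc (a point): centre of the small head's disc, 24 mm above the seating face; the disc is 56 mm in diameter and 12 mm thick (18 to 30 mm above the seating face); grip it by its rim
- head_tip (a point): tip of the small head's shaft, 36 mm below the seating face; shaft 16 mm in diameter, tip chamfered; its lowest 12 mm are a plain round pilot without key
- head_key (a point): outer lower corner of the small head's key, 12 mm from the axis, 24 mm below the seating face; the key is 5 mm wide, 22 mm long, its lower end rounded. Out of line with the keyway it lands on the hub's top face and holds the head 24 mm too high
- large_head: the larger wheel head, disc 84 mm in diameter, otherwise like the small one, about 0.2 kg, origin likewise, standing in the other hole; stays there
- pipette_0: plastic dropper 115 mm long lying between wheel and stand, bystander
- soap_star: star-shaped soap 50 mm wide, 17 mm high, bystander
- mica_jar_1: small round jar, 42 mm wide, 34 mm high, beside the wheel, bystander
There are look-alikes about, which are no part of the job. Leave any red look-alike of the small_head alone.

How it is judged:
By the outcome, as a careful person would: the job done as asked, in the order asked, and still so for the second after the job is handed in, while the arm keeps its last pose, push and grip.
It also fails if it takes over 58 s, if anything falls off the work surface, if the arm or the gripper's body presses on something with over 40 N, if the wrist force passes 120 N, or if a joint passes its speed limit or range.

## Working session

There is one attempt and no reset: what is moved stays moved. The work goes in short steps, Python scripts to look and compute and a tool call to move; the robot and the scene stay as the last step left them, time stands still between calls to the robot, and variables do not carry over. Pictures are saved under pics/ and viewed, at most 10 in all, crops included, and the job is handed in when it is done.

Besides the shell and the picture viewer there is one more tool, called after ">>>" by a JSON object that holds its "fn" and its "kwargs". send_rows: Moves the arm, as the interface text tells. Its arguments: {"type":"object","properties":{"rows":{"type":"array","items":{"type":"array"}},"newtons":{"type":"number"}},"required":["rows"]}

```bash
mkdir -p pics; ls
cat > h.py <<'E'
import numpy as np,cv2
from station import ctrl
from scipy.spatial.transform import Rotation as R
def pt(im,u,v,z=None):
    """pixel -> world; with z: intersect the ray with height z, else use depth"""
    M=im["cam_to_world"]; d=np.array([(u-im["cx"])/im["fx"],(v-im["cy"])/im["fy"],1])
    if z is None: return (M@np.r_[d*im["range_z"][int(v),int(u)],1])[:3]
    w=M[:3,:3]@d; return M[:3,3]+w*(z-M[2,3])/w[2]
def cloud(im):
    v,u=np.mgrid[0:384,0:512]; d=np.stack([(u-im["cx"])/im["fx"],(v-im["cy"])/im["fy"],np.ones(u.shape)],-1)*im["range_z"][...,None]
    return d@im["cam_to_world"][:3,:3].T+im["cam_to_world"][:3,3]
def save(im,name,box=(0,0,512,384),k=1.5):
    a,b,c,d=box; cv2.imwrite("pics/"+name,cv2.resize(im["frame"][b:d,a:c,::-1],None,fx=k,fy=k,interpolation=cv2.INTER_CUBIC))
E
python3 - <<'E'
from h import *
for n in("top","side"):
    im=ctrl.get_image(n); save(im,n+"0.png"); print(n,im["fx"],im["cam_to_world"].round(3).tolist())
o=ctrl.get_obs(); print(o["tool_pos"],o["tool_rot"],o["opening"])
E
```

```text
pics
top 427.8781671650603 [[0.039, -0.973, 0.226, 0.301], [-0.999, -0.039, 0.005, 0.037], [0.004, -0.226, -0.974, 1.069], [0.0, 0.0, 0.0, 1.0]]
side 439.9264358642385 [[0.999, 0.036, -0.018, 0.543], [0.036, -0.558, 0.829, -0.82], [0.02, -0.829, -0.559, 0.69], [0.0, 0.0, 0.0, 1.0]]
[ 0.24941971 -0.57239657  0.1977826 ] [-3.07371116e+00 -6.40428707e-01  2.28025876e-04] 0.08567943269925984
```

View pics/top0.png

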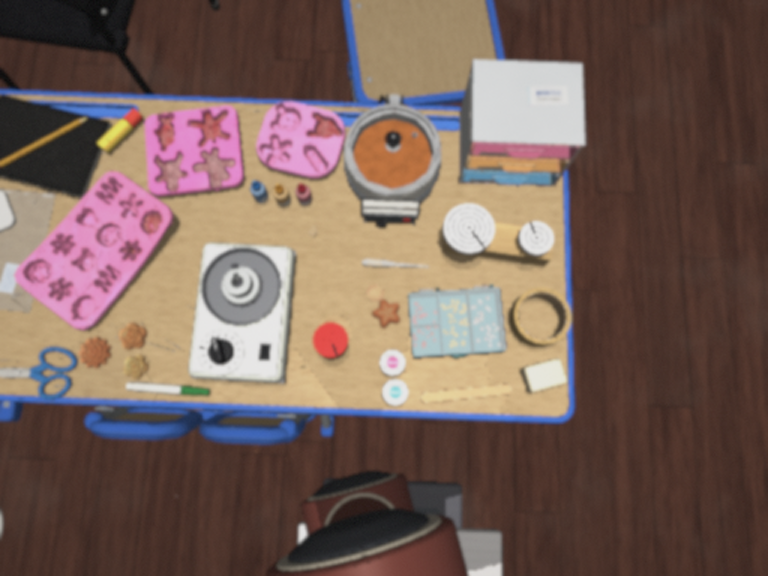

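View pics/side0.png

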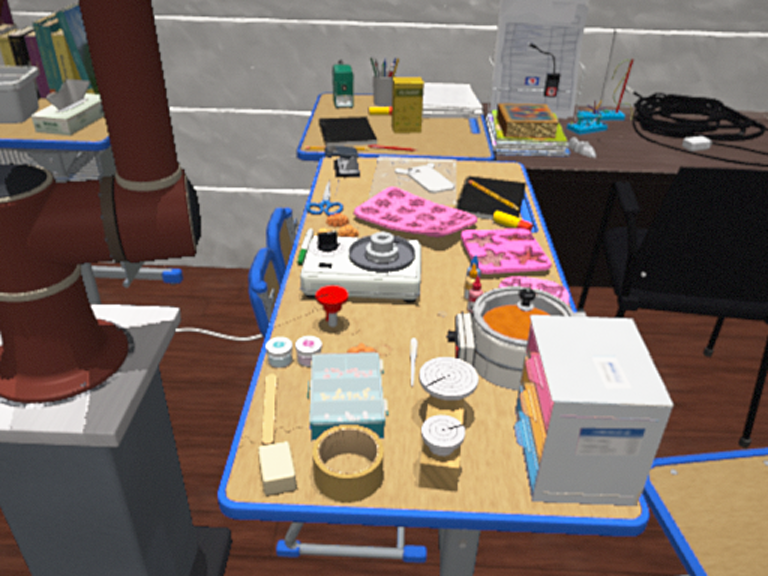

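Top view (768-wide picture): wheel with its knob at (220,350) and hub at (239,285). The large head is at (468,228) and the small head at (536,238), both in the stand. A red look-alike stands at (331,341). The candidates for the small head are the red one at (331,341), which is excluded, and the white disc at (536,238), which is the smaller one and stands in the stand. I'll confirm in one enlarged crop.

```bash
cat > v.py <<'E'
from h import *
def comp(name,items):
    ims={n:ctrl.get_image(n) for n in {i[0] for i in items}}
    t=[]
    for n,u,v,w in items:
        a=ims[n]["frame"][v-w//2:v+w//2,u-w*2//3:u+w*2//3,::-1]; t.append(cv2.resize(a,(400,300),interpolation=cv2.INTER_CUBIC))
    while len(t)<4 and len(t)%2: t.append(t[0]*0)
    cv2.imwrite("pics/"+name,np.vstack([np.hstack(t[i:i+2]) for i in range(0,len(t),2)])); return ims
E
python3 - <<'E'
from v import *
ims=comp("c1.png",[("top",148,232,30),("top",160,190,60),("top",340,158,60),("side",296,290,60)])
im=ims["top"]; P=cloud(im)
def reg(x,lo,hi):
    pass
# fits by height: discs in stand, wheel deck, knob, hub
def blob(u,v,w,lo,hi,im=im,P=P):
    m=np.zeros((384,512),bool); m[v-w:v+w,u-w:u+w]=1; m&=(P[...,2]>lo)&(P[...,2]<hi)
    c=cv2.minEnclosingCircle(P[m][:,:2].astype(np.float32)); return m.sum(),P[m].mean(0).round(4),np.round(c[0],4),round(c[1],4)
print("small",blob(357,159,18,.068,.085))
print("large",blob(312,152,25,.068,.085))
print("hub",blob(159,190,12,.095,.105))
print("knob",blob(147,234,16,.085,.1))
m=np.zeros((384,512),bool); m[155:260,120:200]=1; m&=(P[...,2]>.054)&(P[...,2]<.064)
print("deck",cv2.minAreaRect(P[m][:,:2].astype(np.float32)))
print("red",blob(220,227,16,.03,.2))
m=np.zeros((384,512),bool); m[140:180,290:375]=1; m&=(P[...,2]>.040)&(P[...,2]<.05)
print("stand",cv2.minAreaRect(P[m][:,:2].astype(np.float32)))
o=ctrl.get_obs();print(o["t"])
S=ims["side"];Q=cloud(S)
for n,a in(("small",(295,290,18,.068,.085)),("large",(299,253,20,.068,.085)),("hub",(254,160,14,.095,.106)),("knob",(219,160,12,.08,.1))): print("side",n,blob(*a,im=S,P=Q))
E
```

```text
small (np.int64(419), array([ 0.6088, -0.2017,  0.0763]), array([ 0.6093, -0.2027]), 0.0291)
large (np.int64(912), array([ 0.6209, -0.0929,  0.0763]), array([ 0.6219, -0.0934]), 0.0423)
hub (np.int64(206), array([0.5121, 0.2677, 0.1001]), array([0.5129, 0.268 ]), 0.0214)
knob (np.int64(89), array([0.4069, 0.2905, 0.093 ]), array([0.4082, 0.2894]), 0.0189)
deck ((0.47672218084335327, 0.2677214443683624), (0.1450774073600769, 0.21665877103805542), 89.03135681152344)
red (np.int64(446), array([0.4325, 0.1212, 0.0664]), array([0.4331, 0.1212]), 0.0281)
stand ((0.6163512468338013, -0.14789529144763947), (0.1759485900402069, 0.05183517187833786), 83.63882446289062)
0.2
side small (np.int64(550), array([ 0.6105, -0.2072,  0.0769]), array([ 0.6106, -0.2026]), 0.0299)
side large (np.int64(886), array([ 0.6223, -0.0994,  0.077 ]), array([ 0.621, -0.095]), 0.0436)
side hub (np.int64(106), array([0.5147, 0.2642, 0.0999]), array([0.5183, 0.2669]), 0.0254)
side knob (np.int64(82), array([0.4086, 0.2875, 0.0893]), array([0.4085, 0.2915]), 0.0191)
```

View pics/c1.png

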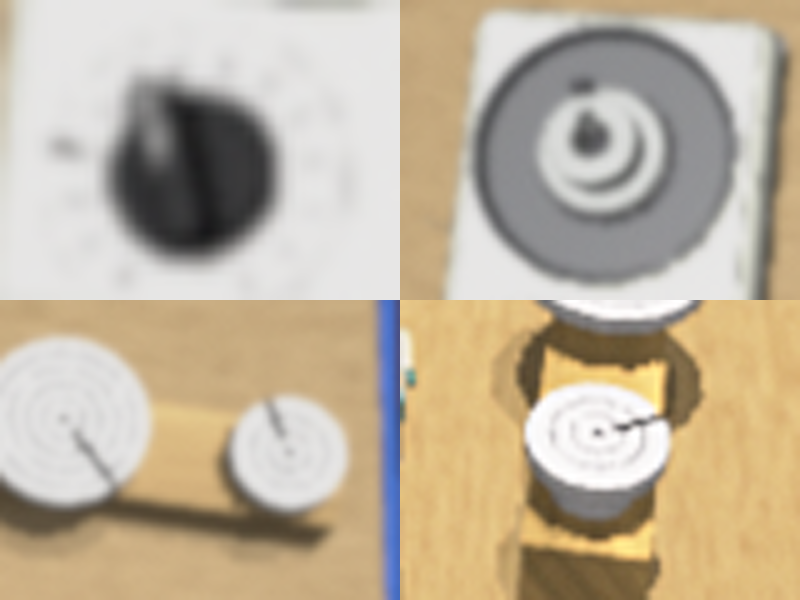

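Crop shows: knob pointer tip at (138,78), long mark with inner end about (80,150), keyway notch at (588,112) with the set screw at (583,86), and the small head (white disc, smaller of the two, in the stand) with centre (289,452) and key line to (268,402).

Run:
```python
from h import *
im=ctrl.get_image("top")
def A(u,v,z): return pt(im,148+(u-200)/10-.0,232+(v-150)/10,z)
def B(u,v,z): return pt(im,160+(u-600)/5,190+(v-150)/5,z)
def C(u,v,z): return pt(im,340+(u-200)/5,158+(v-450)/5,z)
def ang(a,b): d=(b-a)[:2]; return np.degrees(np.arctan2(d[1],d[0])).round(1),np.hypot(*d).round(4)
print("skirt c",A(191,170,.066)); k=np.array([.4067,.2903,0])
print("tip",A(138,78,.068),ang(k,A(138,78,.068)),"mark",ang(k,A(80,150,.06)),ang(k,A(55,143,.06)))
h=np.array([.5129,.268,0]); print("screw",ang(h,B(583,83,.088)),"key",ang(h,B(588,112,.1)),"bore",B(588,135,.1))
c=C(289,452,.076);print("head",c,ang(c,C(268,402,.076)))
o=ctrl.get_obs(); Rm=R.from_rotvec(o["tool_rot"]).as_matrix(); print(Rm.round(4),o["q"],o["tool_pos"])
# bar orientation from depth of knob top
P=cloud(im); m=np.zeros((384,512),bool); m[218:250,130:164]=1; m&=(P[...,2]>.088)&(P[...,2]<.1)
p=P[m][:,:2]; print(p.mean(0),cv2.minAreaRect(p.astype(np.float32)))
```

```text
skirt c [0.4085764  0.29032846 0.066     ]
tip [0.42944876 0.30433031 0.068     ] (np.float64(31.7), np.float64(0.0267)) mark (np.float64(77.6), np.float64(0.0288)) (np.float64(77.4), np.float64(0.035))
screw (np.float64(13.9), np.float64(0.0305)) key (np.float64(3.7), np.float64(0.0129)) bore [0.51478434 0.26784303 0.1       ]
head [ 0.61013303 -0.20409801  0.076     ] (np.float64(21.5), np.float64(0.0269))
[[ 9.168e-01  3.993e-01 -3.000e-04]
 [ 3.993e-01 -9.168e-01  1.000e-03]
 [ 1.000e-04 -1.000e-03 -1.000e+00]] [-1.27900727e+00  5.30599633e-02  1.61355587e+00  9.43038407e-06
  1.47598037e+00 -1.18996224e-01] [ 0.24949063 -0.57268447  0.19828813]
[0.40726309 0.29091324] ((0.40757685899734497, 0.29130494594573975), (0.037820979952812195, 0.011472192592918873), 20.25114631652832)
```

>>> {"fn": "send_rows", "kwargs": {"rows": [[4,[4.87,-2.84,0],0],[4,[4.87,-2.84,0],0],[4,[4.87,-2.84,0],0],[4,[4.87,-2.84,0],0],[4,[4.87,-2.84,0],0],[4,[4.87,-2.84,0],0],[4,[2.28,-5.24,0],0],[4,[2.28,-5.24,0],0],[4,[2.28,-5.24,0],0],[4,[2.28,-5.24,0],0]], "newtons": 40}}

```text
t: 1.5
tool_pos: [0.449, -0.0697, 0.199]
tool_rot: [3.076, 0.64, 0.001]
contact_force: [2.1, -0.2, 0.1]
opening: 0.0402
grip_force: 0.0
```

>>> {"fn": "send_rows", "kwargs": {"rows": [[4,[2.28,-5.24,0],0],[4,[2.28,-5.24,0],0],[4,[2.28,-5.24,0],0],[4,[0.91,-4.78,1.5],0],[4,[0.91,-4.78,1.5],0],[4,[0.91,-4.78,1.5],0],[4,[0.91,-4.78,1.5],0],[4,[0,0,0],0]]}}

```text
t: 2.5
tool_pos: [0.4042, 0.2916, 0.1372]
tool_rot: [3.074, 0.648, -0.005]
contact_force: [-0.6, -0.6, 0.1]
opening: 0.0397
grip_force: 0.0
```

```bash
cat >> h.py <<'E'
def go(tx,ty,tz=None,th=None):
    """print tool-frame shift (cm) and turn (deg) from now to a world target"""
    o=ctrl.get_obs(); M=R.from_rotvec(o["tool_rot"]).as_matrix(); p=o["tool_pos"]
    t0=np.degrees(np.arctan2(M[1,0],M[0,0])); d=np.array([tx,ty,p[2] if tz is None else tz])-p
    print("pos",p.round(4),"theta",t0.round(2),"tilt",M[2].round(4),"shift cm",(M.T@d*100).round(2),"turn",None if th is None else round(t0-th,1),
      "F",np.round(o["contact_force"],1),"open",o["opening"].__round__(4),"grip",round(float(o["grip_force"]),1),"t",round(o["t"],2),"q6",o["q"][5].round(2))
E
python3 - <<'E'
from h import *
go(.407,.2905,.070,23.5)
im=ctrl.get_image("top");P=cloud(im)
m=(P[...,0]>.55)&(P[...,0]<.9)&(P[...,1]>-.32)&(P[...,1]<-.1)&(P[...,2]>.09)
q=P[m];print("tall near head: min x",q[:,0].min(),"y",q[:,1].min(),q[:,1].max(),"z",np.percentile(q[:,2],[10,90]))
m=(P[...,1]>-.1)&(P[...,1]<.15)&(P[...,0]>.4)&(P[...,0]<.8)&(P[...,2]>.09)
q=P[m];print("pot min x",np.percentile(q[:,0],[0,2]),q[:,2].max())
E
```

```text
pos [0.4042 0.2916 0.1372] theta 23.81 tilt [-3.3e-03 -2.0e-04 -1.0e+00] shift cm [0.23 0.22 6.72] turn 0.3 F [-0.6 -0.6  0.1] open 0.0397 grip 0.0 t 2.5 q6 1.63
tall near head: min x 0.7108376282743565 y -0.25297486100441624 -0.10004853877145434 z [0.13053635 0.18149916]
pot min x [0.66486976 0.66788672] 0.18465170545346132
```

>>> {"fn": "send_rows", "kwargs": {"rows": [[4,[0.23,0.2,3.5],0],[4,[0,0,2],0],[4,[0,0,1.1],0],[4,[0,0,0],0],[0.6,[0,0,0],0],[0.6,[0,0,0],0],[0.6,[0,0,0],0],[0.6,[0,0,0],0],[0.6,[0,0,0],0]], "newtons": 30}}

```text
t: 3.68
tool_pos: [0.4092, 0.2889, 0.073]
tool_rot: [3.076, 0.641, 0.0]
contact_force: [0.1, -0.4, 0.1]
opening: 0.0062
grip_force: 0.0
```

Run:
```python
from h import *
go(.407,.2905,.070,78.5)
```

```text
pos [0.4092 0.2889 0.073 ] theta 23.54 tilt [ 1.e-04  0.e+00 -1.e+00] shift cm [-0.14 -0.23  0.3 ] turn -55.0 F [ 0.1 -0.4  0.1] open 0.0062 grip 0.0 t 3.67 q6 1.63
```

Run:
```python
from v import *
ims=comp("c2.png",[("top",148,232,60),("side",219,160,60)])
im=ims["top"]; o=ctrl.get_obs(); 
for n in ims:
    M=np.linalg.inv(ims[n]["cam_to_world"]); p=M[:3,:3]@o["tool_pos"]+M[:3,3]; print(n,ims[n]["fx"]*p[0]/p[2]+ims[n]["cx"],ims[n]["fy"]*p[1]/p[2]+ims[n]["cy"])
```

```text
top 147.03081588252456 233.43594787629513
side 217.80061384092343 161.28099242431708
```

View pics/c2.png

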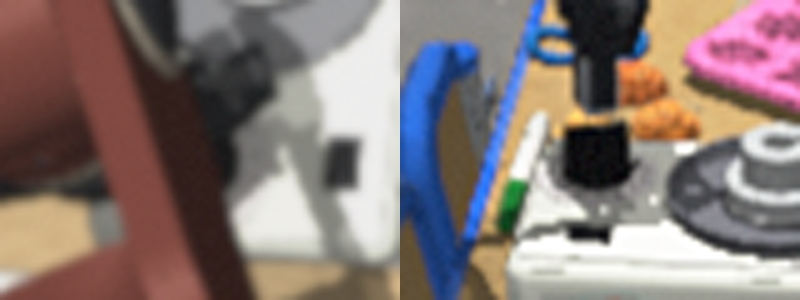

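The side view shows the fingertips ending at about (598,110), above the knob's top at (598,125), although the TCP should project to about (594,156). I'll check this with depth.

Run:
```python
from h import *
S=ctrl.get_image("side");Q=cloud(S)
for v in range(130,172,3): print(v,[tuple((Q[v,u]*1000).astype(int).tolist()) for u in (213,217,221)],S["frame"][v,217])
```

```text
130 [(401, 265, 181), (410, 277, 176), (427, 230, 198)] [24 25 27]
133 [(400, 267, 171), (414, 250, 180), (426, 230, 189)] [22 24 25]
136 [(397, 290, 151), (414, 247, 172), (425, 244, 174)] [21 22 25]
139 [(397, 287, 143), (413, 249, 163), (423, 257, 159)] [21 19 23]
142 [(396, 294, 131), (410, 273, 141), (421, 277, 140)] [38 36 39]
145 [(396, 290, 123), (410, 270, 134), (420, 277, 131)] [43 41 43]
148 [(395, 296, 111), (409, 273, 123), (421, 274, 123)] [43 41 46]
151 [(370, 484, 2), (410, 269, 116), (419, 283, 109)] [47 50 58]
154 [(395, 292, 93), (407, 290, 95), (418, 295, 93)] [203 156  90]
157 [(396, 282, 89), (407, 285, 88), (418, 292, 85)] [ 7  8 11]
160 [(396, 278, 82), (406, 290, 76), (418, 291, 75)] [10 13  9]
163 [(395, 282, 70), (407, 281, 71), (418, 285, 69)] [16 12 17]
166 [(396, 275, 64), (408, 271, 67), (419, 271, 67)] [14 16 15]
169 [(398, 259, 63), (409, 259, 64), (420, 261, 63)] [115 112 111]
```

Run:
```python
from h import *
S=ctrl.get_image("side"); save(S,"s3.png",(170,90,270,165),8); print(ctrl.grip_point_offset)
o=ctrl.get_obs();print({k:np.round(v,4) for k,v in o.items()})
```

```text
0.0187
{'t': np.float64(3.875), 'q': array([ 0.4661, -0.134 ,  2.0123,  0.    ,  1.2634,  1.626 ]), 'dq': array([ 0.0005, -0.002 , -0.0033, -0.0035,  0.0025,  0.0005]), 'effort': array([ 2.30000e-03, -2.83511e+01, -3.42204e+01,  0.00000e+00,
        4.00000e-04, -0.00000e+00]), 'tool_pos': array([0.4091, 0.2889, 0.0728]), 'tool_rot': array([ 3.0755e+00,  6.4080e-01, -2.0000e-04]), 'contact_force': array([ 0.2486, -0.1762, -0.8877]), 'wrist_torque': array([-0.0183, -0.0753,  0.016 ]), 'grip_force': np.float64(0.0), 'opening': np.float64(0.006)}
```

View pics/s3.png

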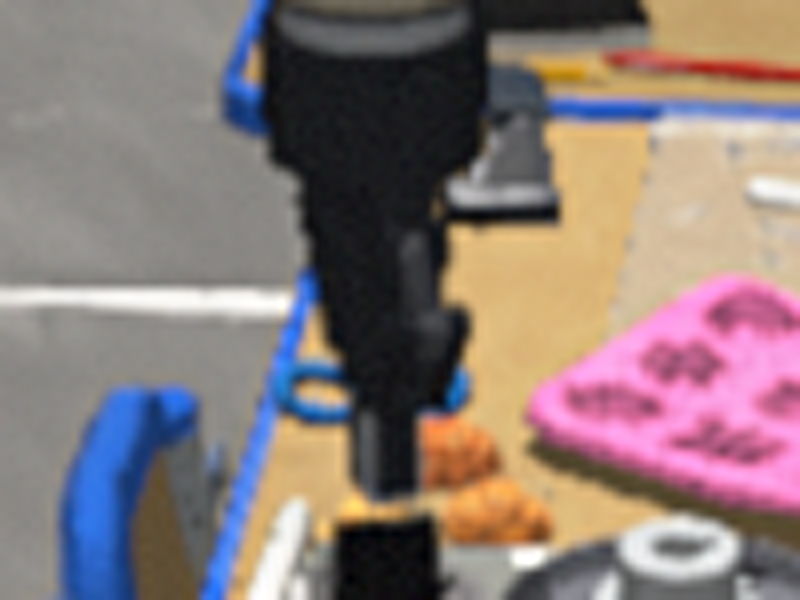

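The fingertips really end about 3 cm above where the reported pose puts them, with a visible gap over the knob. I'll reopen and go down gently in small steps, watching the force.

>>> {"fn": "send_rows", "kwargs": {"rows": [[3.5,[-0.1,-0.15,0],0],[3.5,[0,0,0],0],[3.5,[0,0,0],0],[3.5,[0,0,0.3],0],[3.5,[0,0,0.3],0],[3.5,[0,0,0],0]]}}

```text
t: 4.62
tool_pos: [0.4073, 0.2896, 0.0664]
tool_rot: [3.075, 0.641, -0.001]
contact_force: [-0.6, 0.7, 1.3]
opening: 0.0348
grip_force: 0.0
```

Run:
```python
from h import *
go(.407,.2905,.070,78.5)
S=ctrl.get_image("side");Q=cloud(S)
for v in range(136,172,2): print(v,[tuple((Q[v,u]*1000).astype(int).tolist()) for u in (211,214,217,220)],S["frame"][v,217])
```

```text
pos [0.4073 0.2896 0.0664] theta 23.54 tilt [-1.e-03  1.e-04 -1.e+00] shift cm [ 0.   -0.09 -0.36] turn -55.0 F [-0.6  0.7  1.3] open 0.0348 grip 0.0 t 4.62 q6 1.63
136 [(390, 301, 145), (404, 260, 166), (412, 258, 167), (423, 231, 181)] [23 23 28]
138 [(390, 304, 138), (398, 305, 138), (414, 245, 168), (423, 231, 174)] [27 25 31]
140 [(390, 302, 133), (398, 304, 132), (414, 243, 162), (423, 233, 168)] [28 27 32]
142 [(389, 303, 126), (398, 303, 126), (413, 249, 154), (422, 242, 157)] [28 25 29]
144 [(389, 304, 119), (397, 304, 120), (413, 243, 150), (422, 241, 152)] [25 23 27]
146 [(388, 306, 112), (397, 303, 113), (411, 265, 134), (419, 264, 134)] [79 81 83]
148 [(388, 308, 104), (397, 306, 105), (410, 266, 127), (419, 263, 128)] [76 76 78]
150 [(362, 495, 0), (372, 499, -1), (410, 264, 121), (419, 264, 122)] [76 77 80]
152 [(364, 477, 2), (377, 451, 16), (410, 267, 113), (418, 267, 114)] [72 72 76]
154 [(369, 440, 14), (398, 289, 95), (410, 267, 107), (419, 262, 111)] [73 74 78]
156 [(391, 282, 92), (398, 287, 90), (410, 263, 103), (418, 268, 101)] [96 99 99]
158 [(390, 285, 84), (399, 282, 86), (407, 285, 85), (415, 291, 82)] [25 27 29]
160 [(390, 284, 78), (398, 284, 78), (407, 287, 77), (415, 289, 76)] [17 19 16]
162 [(388, 296, 65), (398, 286, 71), (407, 286, 71), (415, 289, 70)] [17 17 18]
164 [(390, 279, 68), (398, 281, 67), (407, 278, 69), (416, 278, 70)] [13 15 15]
166 [(390, 279, 62), (399, 276, 63), (408, 272, 66), (417, 272, 67)] [16 18 18]
168 [(391, 266, 62), (400, 269, 61), (408, 269, 61), (417, 263, 65)] [90 87 88]
170 [(392, 258, 60), (401, 256, 62), (410, 256, 62), (418, 254, 64)] [117 115 114]
```

>>> {"fn": "send_rows", "kwargs": {"rows": [[3.5,[0,-0.05,0.6],0],[3.5,[0,0,0.6],0],[3.5,[0,0,0.4],0],[3.5,[0,0,0],0]]}}

```text
t: 5.18
tool_pos: [0.4071, 0.2901, 0.0503]
tool_rot: [3.075, 0.641, -0.002]
contact_force: [0.2, 0.0, -0.2]
opening: 0.0349
grip_force: 0.0
```

>>> {"fn": "send_rows", "kwargs": {"rows": [[3.5,[0,0,0.4],0],[3.5,[0,0,0.3],0],[3.5,[0,0,0],0]]}}

```text
t: 5.55
tool_pos: [0.4072, 0.2902, 0.0436]
tool_rot: [3.075, 0.641, -0.001]
contact_force: [0.2, -1.0, 0.1]
opening: 0.0348
grip_force: 0.0
```

Run:
```python
from h import *
go(.407,.2905,.070,78.5)
S=ctrl.get_image("side");Q=cloud(S)
for v in range(148,170,2): print(v,[tuple((Q[v,u]*1000).astype(int).tolist()) for u in (211,214,217,220)],S["frame"][v,217])
```

```text
pos [0.4072 0.2902 0.0436] theta 23.54 tilt [-6.e-04  0.e+00 -1.e+00] shift cm [-0.01 -0.04 -2.64] turn -55.0 F [ 0.2 -1.   0.1] open 0.0348 grip 0.0 t 5.55 q6 1.63
148 [(388, 305, 106), (397, 303, 107), (412, 249, 135), (422, 238, 141)] [24 23 27]
150 [(389, 301, 102), (397, 302, 101), (413, 243, 132), (421, 245, 132)] [21 17 22]
152 [(388, 306, 93), (397, 305, 93), (410, 267, 114), (421, 243, 126)] [46 47 51]
154 [(368, 444, 12), (398, 291, 94), (410, 264, 109), (418, 268, 107)] [78 78 80]
156 [(390, 286, 90), (399, 284, 92), (410, 262, 103), (419, 259, 105)] [88 87 90]
158 [(390, 283, 85), (399, 278, 88), (410, 265, 96), (418, 263, 97)] [90 89 92]
160 [(389, 286, 77), (399, 282, 80), (409, 264, 90), (418, 265, 90)] [89 88 89]
162 [(388, 291, 68), (398, 281, 73), (409, 265, 83), (418, 263, 85)] [95 96 96]
164 [(389, 285, 64), (399, 279, 68), (408, 276, 70), (416, 277, 70)] [68 69 70]
166 [(390, 275, 64), (399, 274, 65), (408, 267, 69), (416, 273, 66)] [13 13 14]
168 [(391, 268, 61), (400, 268, 61), (408, 267, 62), (417, 267, 63)] [90 88 87]
```

Reported z runs about 34 mm below the true fingertip height. The tips now stand beside the bar, so I'll go 3 mm lower and close.

>>> {"fn": "send_rows", "kwargs": {"rows": [[3.5,[0,0,0.3],0],[0.6,[0,0,0],0],[0.6,[0,0,0],0],[0.6,[0,0,0],0],[0.6,[0,0,0],0],[0.6,[0,0,0],0],[0.6,[0,0,0],0]], "newtons": 30}}

```text
t: 6.48
tool_pos: [0.4066, 0.2909, 0.0408]
tool_rot: [-3.074, -0.64, 0.003]
contact_force: [-4.3, 4.0, 1.2]
opening: 0.0102
grip_force: 33.8
```

>>> {"fn": "send_rows", "kwargs": {"rows": [[0.6,[0,0,0],-7],[0.6,[0,0,0],-7],[0.6,[0,0,0],-7],[0.6,[0,0,0],-7],[0.6,[0,0,0],-7],[0.6,[0,0,0],-7],[0.6,[0,0,0],-7],[0.6,[0,0,0],-6],[0.6,[0,0,0],0],[0.6,[0,0,0],0]]}}

```text
t: 7.72
tool_pos: [0.4078, 0.29, 0.0409]
tool_rot: [2.433, 1.986, 0.0]
contact_force: [-0.3, -0.1, -0.3]
opening: 0.0099
grip_force: 33.4
```

>>> {"fn": "send_rows", "kwargs": {"rows": [[3,[0,0,0],0],[3,[0,0,0],0],[3,[0,0,-3],0],[3,[0,0,-4],0],[3,[0,0,-4],0],[3,[-5,0,0],0],[3,[-5,0,0],0],[3,[-5,0,0],0],[3,[-5,0,0],0]]}}

```text
t: 8.85
tool_pos: [0.3673, 0.093, 0.1511]
tool_rot: [2.431, 1.989, 0.001]
contact_force: [1.4, -0.1, 0.8]
opening: 0.0297
grip_force: 0.0
```

Run:
```python
from v import *
go(.407,.2905,.070,78.5)
ims=comp("c4.png",[("top",147,233,36),("side",219,162,36)])
P=cloud(ims["top"]); m=np.zeros((384,512),bool); m[218:250,130:164]=1; m&=(P[...,2]>.088)&(P[...,2]<.1)
p=P[m][:,:2]; print(p.mean(0),cv2.minAreaRect(p.astype(np.float32)))
P=cloud(ims["side"]); m=np.zeros((384,512),bool); m[140:175,200:238]=1; m&=(P[...,2]>.088)&(P[...,2]<.1)
p=P[m][:,:2]; print(p.mean(0),cv2.minAreaRect(p.astype(np.float32)))
```

```text
pos [0.3673 0.093  0.1511] theta 78.57 tilt [ 1.e-04  1.e-03 -1.e+00] shift cm [20.14 -0.03  8.12] turn 0.1 F [ 1.4 -0.1  0.8] open 0.0297 grip 0.0 t 8.85 q6 0.25
[0.40698889 0.29053015] ((0.40743014216423035, 0.2916494309902191), (0.03861954063177109, 0.010975295677781105), 78.78351593017578)
[0.40863944 0.28710357] ((0.4081141948699951, 0.2881869375705719), (0.033667538315057755, 0.011184301227331161), 78.13385009765625)
```

View pics/c4.png

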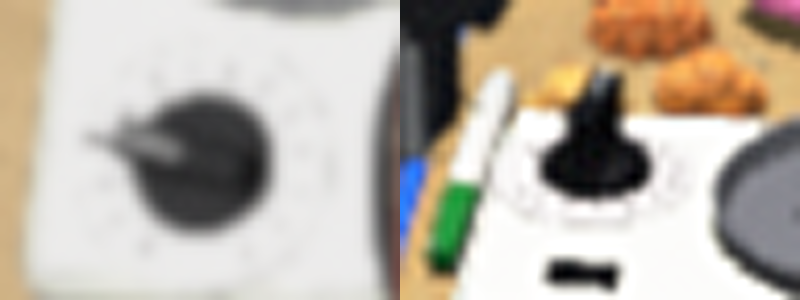

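In the top crop the pointer's tip at about (122,128) runs into the long mark, which spans (88,136) to (115,133). I'll check the angles and plan the head grasp.

Run:
```python
from h import *
im=ctrl.get_image("top"); k=np.array([.4072,.2908,0])
A=lambda u,v,z:pt(im,147+(u-200)/8.333,233+(v-150)/8.333,z)
for p in((88,137,.06),(100,135,.06),(112,133,.06),(122,130,.068),(150,140,.075)):
    d=A(*p)-k; print(p,np.degrees(np.arctan2(d[1],d[0])).round(1),np.hypot(d[0],d[1]).round(4))
g=cv2.resize(cv2.cvtColor(im["frame"],cv2.COLOR_RGB2GRAY)[212:254,124:170],None,fx=1,fy=1)
# polar dark profile of dial plate at radii 30..34 mm
M=np.linalg.inv(im["cam_to_world"])
for r0,r1 in((.030,.034),(.027,.029)):
  out=[]
  for a in range(60,100,2):
    v=[]
    for r in np.linspace(r0,r1,5):
        q=M[:3,:3]@np.array([k[0]+r*np.cos(np.radians(a)),k[1]+r*np.sin(np.radians(a)),.0605])+M[:3,3]
        v.append(cv2.getRectSubPix(im["frame"],(1,1),(float(im["fx"]*q[0]/q[2]+im["cx"]),float(im["fy"]*q[1]/q[2]+im["cy"]))).mean())
    out.append((a,int(np.mean(v))))
  print(out)
go(.6095,-.2035,.16,90)
```

```text
(88, 137, 0.06) 78.5 0.0342
(100, 135, 0.06) 76.1 0.0311
(112, 133, 0.06) 73.0 0.0281
(122, 130, 0.068) 69.4 0.0234
(150, 140, 0.075) 67.4 0.0129
[(60, 221), (62, 220), (64, 219), (66, 219), (68, 216), (70, 212), (72, 204), (74, 192), (76, 182), (78, 185), (80, 191), (82, 205), (84, 219), (86, 225), (88, 231), (90, 232), (92, 232), (94, 232), (96, 230), (98, 229)]
[(60, 186), (62, 178), (64, 173), (66, 170), (68, 167), (70, 164), (72, 159), (74, 153), (76, 152), (78, 150), (80, 162), (82, 178), (84, 193), (86, 207), (88, 220), (90, 224), (92, 226), (94, 227), (96, 225), (98, 224)]
pos [0.3678 0.0928 0.1511] theta 78.27 tilt [ 5.0e-04  1.4e-03 -1.0e+00] shift cm [-24.09  29.69  -0.86] turn -11.7 F [-0.2  0.1 -0.2] open 0.03 grip 0.0 t 9.0 q6 0.25
```

>>> {"fn": "send_rows", "kwargs": {"rows": [[7.5,[-4,4.95,0],0],[7.5,[-4,4.95,0],0],[7.5,[-4,4.95,0],0],[7.5,[-4,4.95,0],0],[7.5,[-4,4.95,0],0],[7.5,[-4,4.95,0],0],[7.5,[0,0,0],-6],[7.5,[0,0,0],-5.7],[7.5,[0,0,2.5],0],[7.5,[0,0,0],0]]}}

```text
t: 10.25
tool_pos: [0.6059, -0.1927, 0.1229]
tool_rot: [-2.212, -2.224, 0.002]
contact_force: [-0.6, -0.3, -0.0]
opening: 0.0752
grip_force: 0.0
```

Run:
```python
from v import *
go(.610,-.203,.017,90)
ims=comp("c5.png",[("top",350,150,60),("side",296,280,90)])
S=ims["side"];Q=cloud(S)
b=(np.abs(Q[...,1]+.203)<.03)&(np.abs(Q[...,0]-.61)<.075)&(Q[...,2]>.08)&(Q[...,2]<.2)
q=Q[b]
for s in(-1,1):
    f=q[(q[:,0]-.61)*s>.02]; print(s,len(f),np.percentile(f[:,2],[0,3,10]),f[f[:,2]<f[:,2].min()+.02].mean(0),f[f[:,2]<f[:,2].min()+.02].min(0),f[f[:,2]<f[:,2].min()+.02].max(0))
```

```text
pos [ 0.6059 -0.1927  0.1229] theta 90.31 tilt [ 0.0026 -0.0048 -1.    ] shift cm [-1.05  0.46 10.58] turn 0.3 F [-0.6 -0.3 -0. ] open 0.0752 grip 0.0 t 10.25 q6 -0.43
-1 89 [0.17121922 0.17247396 0.17438731] [ 0.56292828 -0.20217755  0.18145176] [ 0.55647864 -0.20637448  0.17121922] [ 0.56914906 -0.19866233  0.19076638]
1 113 [0.08099765 0.16994799 0.17298757] [ 0.63129868 -0.21625071  0.08099765] [ 0.63129868 -0.21625071  0.08099765] [ 0.63129868 -0.21625071  0.08099765]
```

View pics/c5.png

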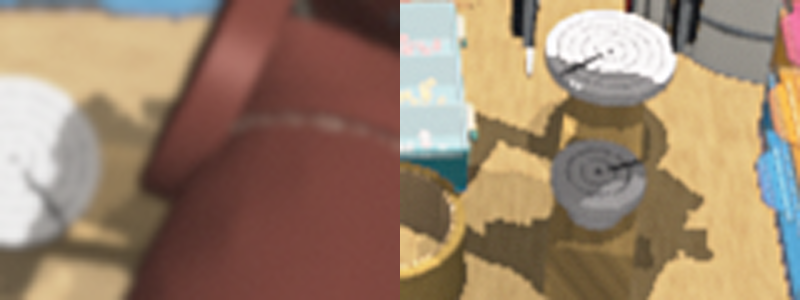

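>>> {"fn": "send_rows", "kwargs": {"rows": [[7.3,[-1.05,0.46,0],0.3],[7.3,[0,0,3.5],0],[7.3,[0,0,3.5],0],[7.3,[0,0,2],0],[7.3,[0,0,0],0]]}}

```text
t: 10.98
tool_pos: [0.6105, -0.205, 0.0345]
tool_rot: [-2.221, -2.218, 0.002]
contact_force: [0.4, -0.2, -0.4]
opening: 0.0729
grip_force: 0.0
```

Run:
```python
from v import *
go(.610,-.203,.014,90)
S=ctrl.get_image("side");Q=cloud(S)
b=(np.abs(Q[...,1]+.203)<.03)&(np.abs(Q[...,0]-.61)<.06)&(Q[...,2]>.06)&(Q[...,2]<.2)
q=Q[b]
for s in(-1,1):
    f=q[(q[:,0]-.61)*s>.033]; print(s,len(f),np.percentile(f[:,2],[0,3,10]),f.min(0),f.max(0))
ang=lambda d:np.degrees(np.arctan2(d[1],d[0]))
B=lambda u,v:pt(S,296+(u-600)/5,290+(v-450)/5,.076)
C=lambda u,v:pt(S,296+(u-600)/3.333,280+(v-150)/3.333,.076)
print("key",ang(B(665,416)-B(598,432)),ang(C(640,160)-C(598,171)),B(598,432),C(598,171))
```

```text
pos [ 0.6105 -0.205   0.0345] theta 89.92 tilt [ 0.0011 -0.0026 -1.    ] shift cm [ 0.2  -0.05  2.05] turn -0.1 F [ 0.4 -0.2 -0.4] open 0.0729 grip 0.0 t 10.97 q6 -0.44
-1 486 [0.08108402 0.08796402 0.10115091] [ 0.55010622 -0.22274226  0.08108402] [ 0.57694742 -0.1879789   0.19905188]
1 501 [0.07863483 0.08609311 0.09588886] [ 0.64305222 -0.22359113  0.07863483] [ 0.66998792 -0.18990644  0.19956346]
key 20.906673277008334 22.453451097303414 [ 0.61239943 -0.20278305  0.076     ] [ 0.61202187 -0.20253651  0.076     ]
```

>>> {"fn": "send_rows", "kwargs": {"rows": [[7.3,[0.15,0,1.2],0],[7.3,[0,0,0.9],0],[7.3,[0,0,0],0],[5,[0,0,0],0],[5,[0,0,0],0],[5,[0,0,0],0],[5,[0,0,0],0]], "newtons": 80}}

```text
t: 11.9
tool_pos: [0.6121, -0.204, 0.0159]
tool_rot: [2.222, 2.219, 0.001]
contact_force: [-0.2, -0.3, 4.5]
opening: 0.0527
grip_force: 84.1
```

Run:
```python
from h import *
go(.610,-.203,.014,90)
```

```text
pos [ 0.6121 -0.204   0.0159] theta 89.94 tilt [-7.0e-04  1.5e-03 -1.0e+00] shift cm [ 0.1  -0.21  0.19] turn -0.1 F [-0.2 -0.3  4.5] open 0.0527 grip 84.1 t 11.9 q6 -0.44
```

>>> {"fn": "send_rows", "kwargs": {"rows": [[5,[0,0,-1],0],[5,[0,0,-2],0],[5,[0,0,-3],0],[5,[0,0,-4],0],[5,[0,0,-4],0],[5,[0,0,0],0]]}}

```text
t: 12.65
tool_pos: [0.6142, -0.2049, 0.1613]
tool_rot: [2.216, 2.214, 0.005]
contact_force: [-0.3, -0.6, -1.7]
opening: 0.0528
grip_force: 84.0
```

Run:
```python
from v import *
go(.513,.268,.16,76)
S=comp("c6.png",[("side",296,250,110),("top",350,150,80)])["side"]
```

```text
pos [ 0.6142 -0.2049  0.1613] theta 89.94 tilt [-0.0042  0.009  -1.    ] shift cm [ 47.28 -10.17  -0.16] turn 13.9 F [-0.3 -0.6 -1.7] open 0.0528 grip 84.0 t 12.65 q6 -0.44
```

View pics/c6.png

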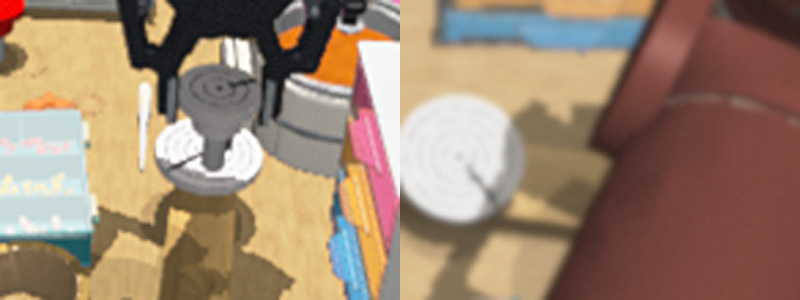

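The small head hangs upright in the gripper and its key line points to (250,80). The large head stays in place. Next is the move over the hub.

>>> {"fn": "send_rows", "kwargs": {"rows": [[5,[5.25,-1.13,0],0],[5,[5.25,-1.13,0],0],[5,[5.25,-1.13,0],0],[5,[5.25,-1.13,0],0],[5,[5.25,-1.13,0],0],[5,[5.25,-1.13,0],0],[5,[5.25,-1.13,0],0],[5,[5.25,-1.13,0],0],[5,[5.25,-1.13,0],0]]}}

```text
t: 13.88
tool_pos: [0.5081, 0.27, 0.1524]
tool_rot: [-2.222, -2.219, 0.006]
contact_force: [-0.2, 0.0, -2.7]
opening: 0.0529
grip_force: 84.1
```

>>> {"fn": "send_rows", "kwargs": {"rows": [[5,[0,0,0],7],[5,[0,0,0],6.5],[5,[0,0,0],0]]}}

```text
t: 14.25
tool_pos: [0.5088, 0.2686, 0.1525]
tool_rot: [-2.466, -1.945, 0.006]
contact_force: [-0.1, 0.4, -1.0]
opening: 0.0533
grip_force: 84.1
```

Run:
```python
from v import *
go(.513,.268,.11,76)
ims=comp("c7.png",[("side",250,148,66),("top",160,185,60)])
```

```text
pos [0.5088 0.2686 0.1525] theta 76.54 tilt [-0.0023 -0.0034 -1.    ] shift cm [0.05 0.44 4.25] turn 0.5 F [-0.1  0.4 -1. ] open 0.0533 grip 84.1 t 14.25 q6 0.59
```

View pics/c7.png

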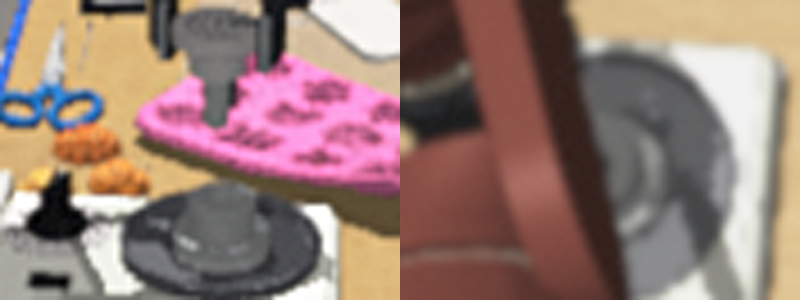

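Side crop: the shaft tip is at (216,125) and the hub's mouth is at about (231,187). I'll fit both axes from the side depth with the same camera.

```bash
cat > fit.py <<'E'
from h import *
from scipy.optimize import least_squares
def circ(p,r,c0):
    return least_squares(lambda c:np.hypot(p[:,0]-c[0],p[:,1]-c[1])-r,c0,loss="soft_l1",f_scale=.002).x.round(4)
def run():
    S=ctrl.get_image("side");Q=cloud(S); near=(np.hypot(Q[...,0]-.512,Q[...,1]-.268)<.04)
    rep=ctrl.get_obs()["tool_pos"][2]; seat=rep+.030
    def s(lo,hi,rmax): return Q[near&(Q[...,2]>lo)&(Q[...,2]<hi)&(np.hypot(Q[...,0]-.512,Q[...,1]-.268)<rmax)]
    for n,lo,hi,r,rm in(("hubside",.082,.096,.021,.03),("shaft",max(seat-.034,.105),seat-.012,.008,.02),("collar",seat+.003,seat+.015,.017,.03),("disc",seat+.02,seat+.028,.028,.04)):
        p=s(lo,hi,rm)
        if len(p)>5: print(n,len(p),circ(p,r,[.512,.27]),"x range",p[:,0].min().round(4),p[:,0].max().round(4),"z",p[:,2].min().round(3))
    p=s(.0985,.104,.025); print("hub top",len(p),p.mean(0),cv2.minEnclosingCircle(p[:,:2].astype(np.float32)))
    return S,Q
if __name__=="__main__": run()
E
python3 fit.py
```

```text
hubside 82 [0.5149 0.2678] x range 0.4946 0.5392 z 0.082
shaft 42 [0.5106 0.27  ] x range 0.5042 0.5207 z 0.152
collar 57 [0.5097 0.2703] x range 0.4823 0.5364 z 0.187
disc 65 [0.5109 0.2701] x range 0.4739 0.5491 z 0.204
hub top 84 [0.5135789  0.26551618 0.10074188] ((0.5134186744689941, 0.2668108344078064), 0.02181314118206501)
```

>>> {"fn": "send_rows", "kwargs": {"rows": [[5,[-0.16,0.4,0],0],[5,[0,0,2.2],0],[5,[0,0,1.4],0],[5,[0,0,0],0]]}}

```text
t: 14.9
tool_pos: [0.5126, 0.2659, 0.117]
tool_rot: [-2.467, -1.943, 0.005]
contact_force: [0.1, 1.0, -1.4]
opening: 0.0525
grip_force: 84.1
```

```bash
python3 fit.py; python3 -c "
from h import *
go(.513,.268,.09,76)"
```

```text
hubside 73 [0.5156 0.2679] x range 0.4946 0.5419 z 0.082
shaft 45 [0.5141 0.2674] x range 0.5051 0.5243 z 0.114
collar 53 [0.5118 0.2675] x range 0.4829 0.5293 z 0.151
disc 67 [0.5133 0.2664] x range 0.474 0.5478 z 0.169
hub top 77 [0.51344048 0.26489039 0.10101395] ((0.5148394703865051, 0.2663910388946533), 0.022252168506383896)
pos [0.5134 0.2662 0.1183] theta 76.43 tilt [-8.0e-04 -1.2e-03 -1.0e+00] shift cm [ 0.17 -0.08  2.83] turn 0.4 F [-0.4 -1.  -1.5] open 0.0532 grip 84.1 t 14.95 q6 0.59
```

>>> {"fn": "send_rows", "kwargs": {"rows": [[5,[0.02,0.06,0.8],0],[5,[0,0,0.4],0],[5,[0,0,0.3],0],[5,[0,0,0.3],0],[5,[0,0,0],0]]}}

```text
t: 15.58
tool_pos: [0.5142, 0.2665, 0.1006]
tool_rot: [-2.468, -1.944, 0.001]
contact_force: [-0.5, 0.3, -0.9]
opening: 0.0528
grip_force: 84.1
```

>>> {"fn": "send_rows", "kwargs": {"rows": [[5,[0,0,0.3],0],[5,[0,0,0.2],0],[5,[0,0,0.2],0],[5,[0,0,0],0]]}}

```text
t: 16.08
tool_pos: [0.5142, 0.2665, 0.0937]
tool_rot: [-2.468, -1.944, 0.001]
contact_force: [0.4, 0.1, -1.7]
opening: 0.0531
grip_force: 84.1
```

```bash
python3 fit.py; python3 -c "
from h import *
go(.5142,.2668,.064,76)"
```

```text
hubside 71 [0.5147 0.2683] x range 0.4944 0.5419 z 0.082
shaft 15 [0.5156 0.2679] x range 0.508 0.5248 z 0.106
collar 50 [0.5136 0.2683] x range 0.4828 0.5299 z 0.127
disc 60 [0.5154 0.2677] x range 0.4742 0.5487 z 0.144
hub top 72 [0.51403689 0.26035424 0.10113881] ((0.5163426399230957, 0.2671450078487396), 0.02325892262160778)
pos [0.5143 0.2665 0.0938] theta 76.44 tilt [-1.e-04 -2.e-04 -1.e+00] shift cm [ 0.03 -0.02  2.98] turn 0.4 F [-1.2  0.8 -2.2] open 0.0531 grip 84.1 t 16.12 q6 0.59
```

>>> {"fn": "send_rows", "kwargs": {"rows": [[5,[0,0,0.2],0],[5,[0,0,0.2],0],[5,[0,0,0],0]]}}

```text
t: 16.5
tool_pos: [0.5143, 0.2669, 0.0899]
tool_rot: [-2.468, -1.943, -0.001]
contact_force: [-0.0, 1.9, -0.4]
opening: 0.053
grip_force: 84.2
```

>>> {"fn": "send_rows", "kwargs": {"rows": [[5,[0,0,0.2],0],[5,[0,0,0.1],0],[5,[0,0,0],0]]}}

```text
t: 16.88
tool_pos: [0.5142, 0.2667, 0.0867]
tool_rot: [-2.468, -1.943, 0.0]
contact_force: [-1.8, 2.9, -0.8]
opening: 0.0528
grip_force: 84.2
```

>>> {"fn": "send_rows", "kwargs": {"rows": [[5,[0,0,0.3],0],[5,[0,0,0.3],0],[5,[0,0,0],0]]}}

```text
t: 17.25
tool_pos: [0.5142, 0.2668, 0.0808]
tool_rot: [-2.468, -1.943, -0.0]
contact_force: [-2.2, 3.4, 1.1]
opening: 0.0529
grip_force: 84.4
```

```bash
python3 fit.py; python3 -c "
from h import *
go(.5142,.2668,.064,76); print(ctrl.get_obs()['wrist_torque'])"
```

```text
hubside 71 [0.5143 0.2681] x range 0.4944 0.5419 z 0.082
collar 49 [0.5131 0.2684] x range 0.4829 0.5302 z 0.114
disc 66 [0.5143 0.2675] x range 0.4743 0.549 z 0.131
hub top 67 [0.51436484 0.26067884 0.10114179] ((0.5131902098655701, 0.2659708857536316), 0.021216101944446564)
pos [0.5142 0.2667 0.0808] theta 76.44 tilt [ 3.e-04 -3.e-04 -1.e+00] shift cm [ 0.   -0.    1.68] turn 0.4 F [-1.3  3.4  1.2] open 0.0532 grip 84.4 t 17.3 q6 0.59
[0.738256   0.40078732 0.0600507 ]
```

The key has slipped in: the seat is about 11 mm above the hub with almost no push. I'll relieve the side load a little and keep pressing.

>>> {"fn": "send_rows", "kwargs": {"rows": [[5,[0.05,-0.02,0.3],0],[5,[0,0,0.2],0],[5,[0,0,0],0]]}}

```text
t: 17.68
tool_pos: [0.5143, 0.2671, 0.0758]
tool_rot: [-2.468, -1.944, -0.0]
contact_force: [-2.4, 4.5, 3.3]
opening: 0.053
grip_force: 84.5
```

>>> {"fn": "send_rows", "kwargs": {"rows": [[5,[0,0,0.2],0],[5,[0,0,0.1],0],[5,[0,0,0],0]]}}

```text
t: 18.05
tool_pos: [0.5145, 0.2674, 0.0739]
tool_rot: [-2.468, -1.943, -0.001]
contact_force: [-4.7, 3.9, 7.0]
opening: 0.0531
grip_force: 84.8
```

>>> {"fn": "send_rows", "kwargs": {"rows": [[5,[0,0,0.1],0],[5,[0,0,0.1],0],[5,[0,0,0],0]], "newtons": 100}}

```text
t: 18.42
tool_pos: [0.5145, 0.2675, 0.0723]
tool_rot: [-2.468, -1.943, -0.001]
contact_force: [-6.0, 3.4, 7.7]
opening: 0.0528
grip_force: 102.5
```

>>> {"fn": "send_rows", "kwargs": {"rows": [[5,[0.02,-0.06,0.1],0],[5,[0,0,0.1],0],[5,[0,0,0],0]]}}

```text
t: 18.8
tool_pos: [0.5145, 0.2676, 0.0706]
tool_rot: [2.468, 1.943, 0.002]
contact_force: [-4.3, 2.2, 9.2]
opening: 0.0527
grip_force: 102.6
```

>>> {"fn": "send_rows", "kwargs": {"rows": [[5,[0,0,0.1],0],[5,[0,0,0.05],0],[5,[0,0,0],0]]}}

```text
t: 19.18
tool_pos: [0.5146, 0.2678, 0.07]
tool_rot: [2.468, 1.943, 0.002]
contact_force: [-6.8, 1.7, 13.2]
opening: 0.0525
grip_force: 103.0
```

```bash
python3 fit.py; python3 -c "
from h import *
go(.5142,.2668,.064,76); print(ctrl.get_obs()['wrist_torque'])"
```

```text
hubside 76 [0.5142 0.2679] x range 0.4862 0.5392 z 0.082
collar 55 [0.5126 0.2688] x range 0.483 0.5305 z 0.103
disc 52 [0.5149 0.2691] x range 0.4769 0.5468 z 0.12
hub top 41 [0.514065   0.25532692 0.10161483] ((0.513672947883606, 0.2632102966308594), 0.02080073580145836)
pos [0.5146 0.2678 0.07  ] theta 76.43 tilt [ 0.001   0.0012 -1.    ] shift cm [-0.1  -0.01  0.6 ] turn 0.4 F [-6.8  2.3 12.5] open 0.0524 grip 103.0 t 19.23 q6 0.59
[0.51514705 1.26408717 0.00583146]
```

>>> {"fn": "send_rows", "kwargs": {"rows": [[5,[0,-0.04,0.1],0],[5,[0,0,0.1],0],[5,[0,0,0],0],[5,[0,0,0],0]]}}

```text
t: 19.73
tool_pos: [0.5147, 0.268, 0.0698]
tool_rot: [2.468, 1.943, 0.004]
contact_force: [-9.3, 1.3, 20.1]
opening: 0.0522
grip_force: 103.6
```

Run:
```python
from v import *
go(.5142,.2668,.064,76)
comp("c8.png",[("side",256,150,50),("top",147,233,50)])
```

```text
pos [0.5147 0.268  0.0698] theta 76.44 tilt [ 0.0013  0.0021 -1.    ] shift cm [-0.13 -0.02  0.58] turn 0.4 F [-9.3  1.3 20.1] open 0.0522 grip 103.6 t 19.73 q6 0.59
```

View pics/c8.png

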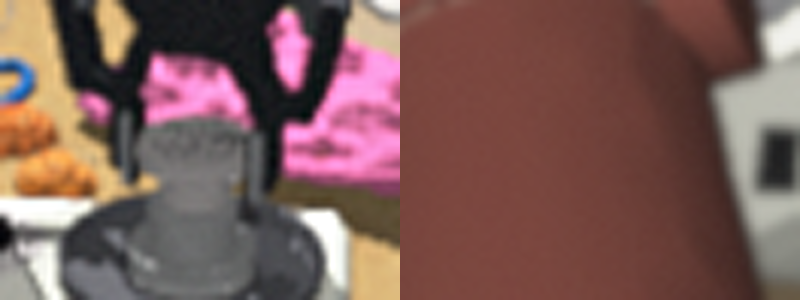

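The collar is on the hub: 2 mm of command moved it only 0.2 mm, and seat z works out at 100 mm. I'll ease the side load once and hand in.

>>> {"fn": "send_rows", "kwargs": {"rows": [[5,[0,-0.1,0],0],[5,[0,0,0.05],0],[5,[0,0,0],0],[5,[0,0,0],0]]}}

```text
t: 20.32
tool_pos: [0.5148, 0.2681, 0.0699]
tool_rot: [2.466, 1.942, 0.006]
contact_force: [-6.9, -0.6, 20.5]
opening: 0.0524
grip_force: 103.6
```

```bash
python3 -c "
from h import *
go(.5142,.2668,.064,76)
o=ctrl.get_obs()
if .069<o['tool_pos'][2]<.0708 and 12<o['contact_force'][2]<35: print(ctrl.finish_job())"
```

```text
pos [0.5148 0.2681 0.0699] theta 76.44 tilt [ 0.0017  0.0043 -1.    ] shift cm [-0.14 -0.03  0.59] turn 0.4 F [-6.9 -0.6 20.5] open 0.0524 grip 103.6 t 20.32 q6 0.59
the job is handed in; nothing more can be done
None
```

The job is handed in at 20.3 s: the knob pointer stands at the long mark to within about 2° as measured from the images, and the small head is keyed into the hub, still gripped and pressed home with about 20 N; the verdict was not shown.

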